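# Hold a shelf frame square for bolting

## Task

The shelf frame on the bench has a post that leans inwards on a single finger-tight bolt. Pick the steel square up by its handle, lay it flat in the inside corner of the frame and press it home, swinging the post out, until one leg lies flush along the clamped rail and the other flush along the post, with the post square to the rail. Finish while still gripping the square and pressing it firmly against both, and leave the beaker, the jar and the box of bolts where they are.

Things in the scene. Friction and masses are not known exactly. Their poses are not given: they have to be found in the camera images.
- square: Loose steel L-square, 0.35 kg, flat, z up; smooth slippery legs 25 wide, 16 thick. Origin: underside below its handle. Outer corner at x +55, y +55 mm; long leg thence to x -85 (outer face y +55), short leg to y -65 (outer face x +55); a 12 mm high diagonal brace carries the handle. Home, its x, y axes point as the rail's: face x +55 on the rail, face y +55 on the post.
- square_grip (a point): Middle of the square's black upright handle, 40 mm above its underside, axes as the square. The handle is a bar 18 mm thick, 50 mm long, 12 to 58 mm above the underside; its length runs along (-1, +1) of the square's x, y, so it is gripped across its 18 mm along (+1, +1), the line to the outer corner.
- square_corner (a point): Outer corner of the square, at half the leg thickness (8 mm above the underside).
- square_toe (a point): Far end of the short leg's outer face (x +55, y -65 mm on the square), at half the leg thickness.
- rail: Clamped aluminium rail 30 x 30 mm, y -175 to +75. Origin: the frame's inside corner (rail's inner face meets squared post's inner face) at bench height, z up. Inner face: plane x = 0, looks to -x. Clamps at y -140 and +52 overhang it to x -10, 31 to 43 mm up; their screws reach 78 mm. A bracket on the corner, 30 to 40 mm up, covers x -32 to 30, y 2 to 30.
- post_bolt (a point): Bolt axis of the white steel post, half-way up. The post is 30 mm wide and high, reaching 217 mm from the bolt (at x -17, y +15 mm in the rail's frame) along its own -x axis, rounded at the bolt end. When square it lies along the rail's -x axis with its inner face (its own y = -15) in the rail's plane y = 0.
- post (a joint): Angle of the post about its upright bolt, rad: 0 = square to the rail, positive = leaning inwards towards the rail's -y side, into the corner where the square must go (starts 0.08 to 0.2). It stays where it is left (bolt friction about 0.3 Nm) and can be pushed past square, to -0.12.
- post_end (a point): Inner edge of the post's free end, half-way up.
- beaker: Glass beaker 66 mm across, 90 mm high, loose bystander; origin under its middle.
- reagent: White jar 56 mm across, 110 mm high, loose bystander; origin under its middle.
- boltbox: Grey open plastic box of bolts 80 x 110 x 35 mm, loose bystander; origin under its middle.
Not all that is in view belongs to the job. Leave any pink look-alike of the square alone.

How it is judged:
By the outcome, as a careful person would: the job done as asked, in the order asked, and still so for the second after the job is handed in, while the arm keeps its last pose, push and grip.
It also fails if it takes over 51 s, if anything falls off the work surface, if the arm or the gripper's body presses on something with over 40 N, if the wrist force passes 120 N, or if a joint passes its speed limit or range.

## Robot

A 6-joint arm with a two-finger parallel gripper is mounted at the origin on the work surface. World frame = base frame: x ahead of the robot, y to its left, z up, the work surface at z = 0. Lengths are in mm, angles in rad, forces in N, time in s.
With the tool pointing down it reaches from about 350 to 775 mm from the base axis. Payload 7.3 kg.
Tool frame: the origin (TCP) lies on the centre line of the jaws, within the pads' length; the fingertips stand 22 mm ahead of it and the grasp point (between the pads) lies 3 mm ahead of it; z points along the fingers, y is the direction in which the jaws open and shut (so a half turn about z gives the same grasp; the last joint's range is limited). The gripper opens to 92 mm and grips with 3 to 60 N. Pads are 19 mm wide; open, the fingers measure 130 mm over their backs; the gripper's body (75 mm by 190 mm) begins 47 mm behind the grasp point.
Start: joints at [-1.317, 0.342, 1.524, -0, 1.275, -0.146], TCP at [204.372, -483.609, 222.841] pointing down, gripper open.
Joint ranges: [-2.53, 2.53], [-0.77, 2.02], [0.04, 2.7], [-1, 4.14], [0.28, 2.66], [-3.11, 3.11]. Speed limits (rad/s): [2.57, 2.57, 3.14, 3.14, 3.14, 3.14].

## Interface

Orientations are given as [roll, pitch, yaw] about the fixed x, y, z axes, in that order (R = Rz(yaw) Ry(pitch) Rx(roll)).
In Python, from plant import get_obs, capture, bot, spot_in gives the robot as it stands.
- The arm moves only by the shell command python3 -m handwheel 'ROWS' [OPENING]. ROWS is JSON, a list of rows, each a list of 2 entries, a list of its own where there are three numbers: the shift along the world's x, y, z in mm, then the turn, a rotation vector about the world's x, y, z in rad. In form: [[[x, y, z], [wx, wy, wz]], ...]. A call has 1 to 12 rows; each row shifts and turns the commanded pose from where the row before left it; what a row does not reach is not made up. A row lasts 1/8 s, in which the tool goes at most 62.5 mm and 10.7 degrees, less where a joint would pass 70% of its speed; a pose out of reach is approached as far as the arm can. A call is refused whole if a number of a shift passes 62.5 or a number of a turn 0.188, either way. A call with a gripper value outside its range is refused whole. OPENING is the closure, from 0 (fully open) to 1 (shut), set as the call begins (- or left out, the last holds). The fingers move at their own pace and stop on an object; the grip force is fixed at half the most. Time passes only in rows, so rows that do not move let the fingers close. It gives the time, the measured TCP pose, the force and the opening at its end, in the units of the state.
- get_obs(): the state, without advancing time (a new reading comes with each control period).
- capture(name): name is "side" or "top"; returns a dict with "img" (400x640x3 uint8, red, green, blue), "fx", "fy", "cx", "cy" (pixels), "k1" (the pictures are not rectified: a ray, as slopes to the right and down, at radius r is drawn at 1 + k1 r^2 times it, then the intrinsics apply), "cam_to_world" (4x4, takes a point from camera to world coordinates). Camera axes: x right, y up, looking along -z (the intrinsics and any distortion apply to the point x, -y, -z); pixel columns grow to the right and rows downward; lengths in mm; the calibration is good to about 2 mm. A picture is of the moment at which its call begins. There is no depth.
- bot.close_job(): hands the job in, once; it reports no verdict.
Trained networks look in the newest picture that a camera, given by its name, has taken for a name from the list of things; names that differ only in an ending like _2 or _b are one class to them, and where a whole thing is asked for, a point or a joint stands for the part that bears it (a point fixed in the world has none). Each returns a list of dicts, best first, with "score" (0 to 1); they miss things now and then, are a little off and sometimes report something else, mostly with a low value. They report only what shows in the picture. A call takes as long as a camera call. They do not tell look-alikes from the thing itself.
- spot_in(thing, camera): "xyz" ([x, y, z] in mm, in the coordinates of the camera as it stood for that picture, good to about 4 mm: the middle of the surface that is visible of it).
The state is a dict: "time": time; "joint_positions": joint angles; "dq": joint speeds; "tau": joint torques, N m; "tool_pos": TCP position; "tcp_rot": TCP orientation; "contact_force": force on the tool from outside, world axes, zero at the start; "moment": the same for the moment, N m; "grip_width": finger opening in mm.
Only numpy, scipy, OpenCV 4.12 (cv2) and the standard library are available. Lean on these libraries where they do the work, as an engineer would, in place of code of your own. Each camera call takes 0.05 s, during which the arm holds its last target. There are 200 camera calls.

## Working session

There is one attempt and no reset: what is moved stays moved. The work goes in short steps, Python scripts to look and compute and a shell command to move; the robot and the scene stay as the last step left them, time stands still between calls to the robot, and variables do not carry over. Pictures are saved under pics/ and viewed, about 8 in all and at most 12, crops included, and the job is handed in when it is done.

```bash
mkdir -p pics; ls; cat > h.py <<'E'
import numpy as np, cv2
from plant import get_obs, capture, bot, spot_in
def w(c,p):
    M=np.array(c["cam_to_world"]);return (M@np.r_[p,1])[:3]
def ray(c,u,v,z):
    K=np.array([[c["fx"],0,c["cx"]],[0,c["fy"],c["cy"]],[0,0,1.]])
    d=np.array([(u-c["cx"])/c["fx"],(v-c["cy"])/c["fy"]]);s=d.copy()
    for _ in range(20): s=d/(1+c["k1"]*(s@s))
    M=np.array(c["cam_to_world"]);r=M[:3,:3]@np.array([s[0],-s[1],-1]);o=M[:3,3]
    return o+r*(z-o[2])/r[2]
def proj(c,P):
    M=np.array(c["cam_to_world"]);p=M[:3,:3].T@(np.array(P,float)-M[:3,3])
    s=np.array([p[0],-p[1]])/-p[2];s=s*(1+c["k1"]*(s@s));return s*[c["fx"],c["fy"]]+[c["cx"],c["cy"]]
E
python3 - <<'E'
from h import *
for n in("top","side"):
    c=capture(n);cv2.imwrite(f"pics/{n}0.png",c["img"][:,:,::-1])
    print(n,c["fx"],c["k1"],np.round(c["cam_to_world"],3).tolist())
    for t in("square","square_grip","square_corner","square_toe","rail","post_bolt","post_end","beaker","reagent","boltbox"):
        for d in spot_in(t,n)[:3]:
            p=w(c,d["xyz"]);print(t,round(d["score"],2),p.round(0),proj(c,p).round(0))
o=get_obs();print(o["time"],o["tool_pos"],o["tcp_rot"],o["contact_force"],o["grip_width"])
E
```

```text
pics
top 389.8685637225203 -0.03612827724965972 [[0.0, 0.997, -0.072, 507.602], [-1.0, 0.0, 0.004, 19.444], [0.004, 0.072, 0.997, 1330.487], [0.0, 0.0, 0.0, 1.0]]
square 0.83 [ 404. -411.   13.] [439. 258.]
square 0.74 [ 509. -239.   15.] [388. 227.]
square 0.68 [367. -47.  14.] [331. 270.]
square_grip 0.96 [829.  72.  17.] [296. 133.]
square_grip 0.84 [ 401. -405.   15.] [437. 259.]
square_grip 0.64 [ 508. -235.   13.] [387. 228.]
square_corner 0.96 [ 399. -413.   15.] [440. 260.]
square_corner 0.68 [363. -49.  16.] [332. 271.]
square_corner 0.55 [ 513. -235.   14.] [387. 226.]
square_toe 0.91 [ 403. -406.   19.] [438. 259.]
square_toe 0.88 [ 512. -238.   16.] [388. 226.]
square_toe 0.86 [832.  75.  14.] [295. 133.]
rail 0.84 [626. 188.  30.] [261. 192.]
post_bolt 0.77 [503. 184.  31.] [262. 229.]
post_end 0.73 [501. 193.  30.] [259. 230.]
beaker 0.62 [ 669. -345.   48.] [421. 179.]
reagent 0.66 [ 749. -123.  112.] [356. 151.]
boltbox 0.83 [461. 404.   4.] [198. 241.]
side 457.4891499539427 -0.002760671653432009 [[-0.726, 0.51, -0.461, -78.506], [-0.688, -0.533, 0.494, 764.413], [0.
[... 354 characters left out ...]
 16.] [391. 185.]
square_corner 0.74 [363. -40.  17.] [389. 238.]
square_corner 0.7 [832.  87.  16.] [260. 186.]
square_toe 0.96 [834.  87.  16.] [260. 185.]
square_toe 0.89 [ 503. -233.   17.] [390. 185.]
square_toe 0.8 [360. -34.  17.] [388. 240.]
rail 0.96 [625. 195.  31.] [278. 233.]
post_bolt 0.62 [505. 204.  32.] [303. 256.]
post_bolt 0.51 [468. 401.   7.] [263. 310.]
post_end 0.76 [498. 203.  30.] [305. 257.]
beaker 0.87 [ 665. -318.   62.] [371. 143.]
reagent 0.6 [ 749. -105.   78.] [315. 157.]
boltbox 0.63 [466. 402.  11.] [264. 310.]
1.1 [ 204.36259036 -483.59562414  222.83118463] [3.14154399e+00 1.79180158e-05 3.99833496e-01] [-0.14563346  0.50359358  0.06221005] 91.99919957492662
```

```bash
python3 - <<'E'
import cv2
t=cv2.imread("pics/top0.png");cv2.imwrite("pics/top0c.png",cv2.resize(t[100:330,170:490],None,fx=2.5,fy=2.5,interpolation=cv2.INTER_CUBIC))
E
```

```text
(no output)
```

View pics/top0c.png

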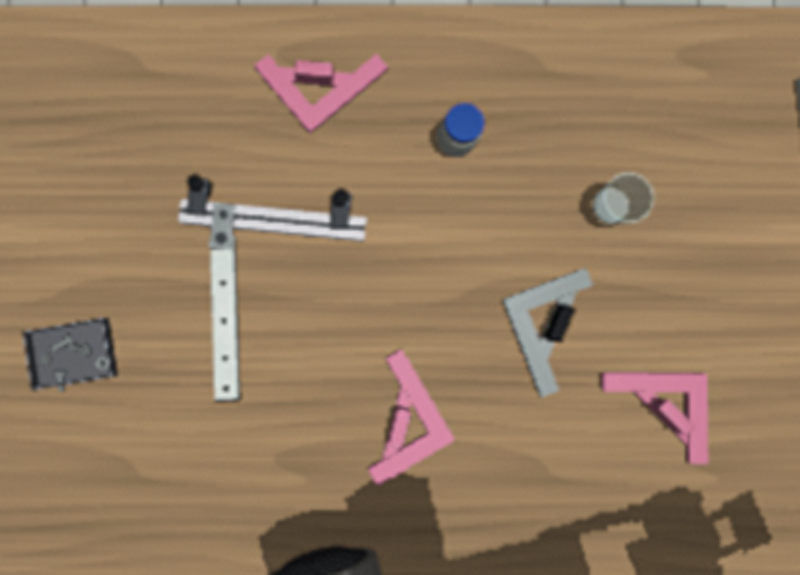

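View pics/side0.png

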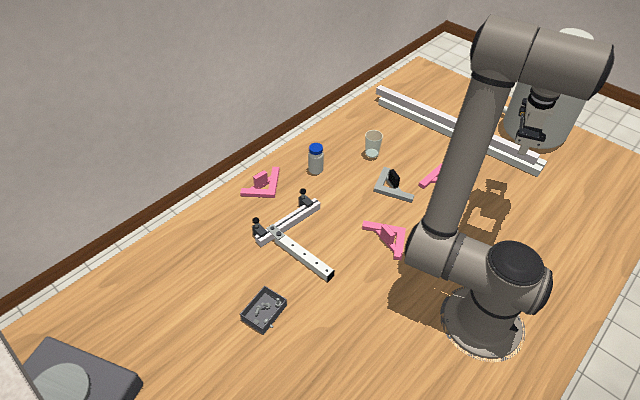

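The top crop shows what could be taken for the square. Three candidates are pink: full-picture pixels (331,270), (296,133) and (432,264). One is steel grey with a black handle at (388,230). I choose the grey one and check it in a close crop, together with the frame.

```bash
python3 - <<'E'
import cv2,numpy as np
t=cv2.imread("pics/top0.png");f=lambda a:cv2.resize(a,None,fx=7,fy=7,interpolation=cv2.INTER_NEAREST)
a=f(t[200:264,366:416]);b=f(t[170:264,240:322])
b=cv2.resize(t[168:264,238:322],None,fx=6,fy=6,interpolation=cv2.INTER_NEAREST);a=cv2.resize(t[204:264,368:410],None,fx=6,fy=6,interpolation=cv2.INTER_NEAREST)
o=np.zeros((576,504+252,3),np.uint8);o[:,:504]=b;o[:360,504:]=a;cv2.imwrite("pics/c1.png",o)
E
```

```text
(no output)
```

View pics/c1.png

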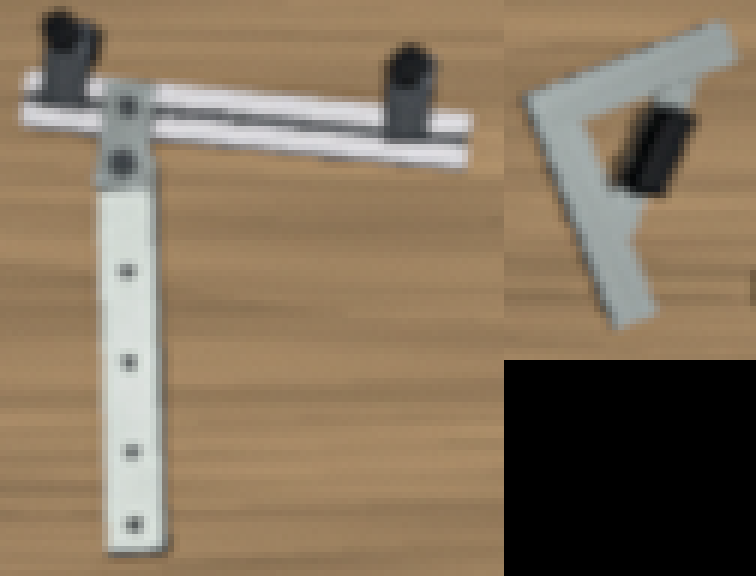

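Pictures 1–3: the crop confirms the grey square with the black handle at (388,230). Its corner points away to the upper left, and the long leg runs towards the robot. The frame's rail runs almost along y, and the post runs towards the robot. I fit both models to the silhouettes next.

```bash
cat > fit.py <<'E'
from h import *
from scipy.optimize import minimize
S=8
def prism(poly,z0,z1): return [np.c_[poly,np.full(len(poly),z)] for z in(z0,z1)]
def tf(poly,x,y,a):
    c,s=np.cos(a),np.sin(a);return np.array(poly,float)@np.array([[c,s],[-s,c]])+[x,y]
def box(x0,x1,y0,y1): return np.array([[x0,y0],[x1,y0],[x1,y1],[x0,y1]],float)
H=lambda l,t:np.array([[l,l],[l,l]])  # unused
def diag(l,t):
    u=np.array([-1,1])/2**.5;n=np.array([1,1])/2**.5
    return np.array([u*l+n*t,u*l-n*t,-u*l-n*t,-u*l+n*t])
def sqparts(p):
    return [(tf(q,*p),a,b) for q,a,b in[(box(-85,55,30,55),0,16),(box(30,55,-65,55),0,16),(diag(45,9),0,12),(diag(25,9),12,58)]]
def frparts(p):
    x,y,a,th=p;b=tf([[-17,15]],x,y,a)[0]
    post=np.r_[[[-217,-15],[0,-15]],[[15*np.sin(t),-15*np.cos(t)] for t in np.linspace(0,np.pi,9)],[[-217,15]]]
    return [(tf(box(0,30,-175,75),x,y,a),0,30),(tf(post,*b,a+th),0,30),(tf(box(-32,30,2,30),x,y,a),30,40)]
def clamps(p):
    x,y,a=p[:3]
    return [(tf(box(-12,70,c-14,c+14),x,y,a),28,80) for c in(-140,52)]
def render(c,parts,roi):
    u0,u1,v0,v1=roi;m=np.zeros(((v1-v0)*S,(u1-u0)*S),np.uint8)
    for poly,z0,z1 in parts:
        P=np.array([proj(c,q) for z in(z0,z1) for q in np.c_[poly,np.full(len(poly),z)]])
        # hull of each convex prism
        q=((P+.5-[u0,v0])*S-.5)
        cv2.fillPoly(m,[np.round(cv2.convexHull(q.astype(np.float32))*16).astype(np.int32)],255,shift=4)
    return cv2.resize(m,(u1-u0,v1-v0),interpolation=cv2.INTER_AREA)/255.
def obsmask(c,roi):
    u0,u1,v0,v1=roi;i=c["img"][v0:v1,u0:u1].astype(float)
    s=(i[...,0]-i[...,2])/(i.max(2)+20)   # wood: red>>blue
    return np.clip((.36-s)/.30,0,1)
def fit(cs,fn,p0,step,ign=None):
    rois=[]
    for c in cs:
        P=np.array([proj(c,[*q,z]) for poly,a,b in fn(p0) for q in poly for z in(a,b)])
        lo=np.floor(P.min(0)-5).astype(int);hi=np.ceil(P.max(0)+6).astype(int);rois.append((lo[0],hi[0],lo[1],hi[1]))
    O=[obsmask(c,r) for c,r in zip(cs,rois)]
    W=[1-np.ceil(cv2.dilate(render(c,ign(p0),r),np.ones((3,3)))) if ign else 1 for c,r in zip(cs,rois)]
    f=lambda d:sum((w_*np.abs(render(c,fn(np.array(p0)+d*step),r)-o)).sum() for c,r,o,w_ in zip(cs,rois,O,W))
    n=len(p0);best=None
    for k in range(2):
        d0=np.zeros(n) if best is None else best.x
        best=minimize(f,d0,method="Nelder-Mead",options=dict(initial_simplex=np.r_[[d0],d0+np.eye(n)*(1 if k==0 else -.4)],xatol=.01,fatol=.05,maxiter=300))
    return np.array(p0)+best.x*step,best.fun
E
python3 - <<'E'
from fit import *
T=capture("top");Sd=capture("side")
g=ray(T,*proj(T,[509,-239,15]),30)
b=ray(T,258.3,195,35)
for cs,n in(([T],"top"),([Sd],"side"),([T,Sd],"both")):
    p,e=fit(cs,sqparts,[505,-240,.43],np.array([8,8,.06]));print(n,"square",p.round(3),round(e,1))
    q,e=fit(cs,frparts,[612,185,-.1,.1],np.array([8,8,.04,.04]),clamps);print(n,"frame",q.round(3),round(e,1))
    R=tf([[-55,-55]],*q[:3]);print("home",R.round(1))
o=T["img"][:,:,::-1].copy()
for parts in(sqparts(p),frparts(q)):
    for poly,a,z in parts: cv2.polylines(o,[np.round(np.array([proj(T,[*k,z]) for k in poly])*16).astype(int)],1,(0,0,255),1,shift=4) 
cv2.imwrite("pics/ov.png",cv2.resize(o[168:268,238:418],None,fx=4.4,fy=4.4))
print(p.tolist(),q.tolist())
E
```

```text
top square [ 5.03819e+02 -2.52399e+02  3.63000e-01] 187.0
top frame [ 6.32321e+02  1.81454e+02 -9.20000e-02  1.25000e-01] 388.1
home [[572.5 131.7]]
side square [ 5.0613e+02 -2.5118e+02  3.6100e-01] 42.7
side frame [ 6.35832e+02  1.81834e+02 -1.06000e-01  1.43000e-01] 165.9
home [[575.3 133. ]]
both square [ 5.04637e+02 -2.51749e+02  3.62000e-01] 252.1
both frame [ 6.34142e+02  1.81825e+02 -1.00000e-01  1.38000e-01] 587.2
home [[574.  132.6]]
[504.6371722763808, -251.74942297401412, 0.3615958430340925] [634.1422315574638, 181.8249404032107, -0.09951314611909887, 0.13782517352087287]
```

View pics/ov.png

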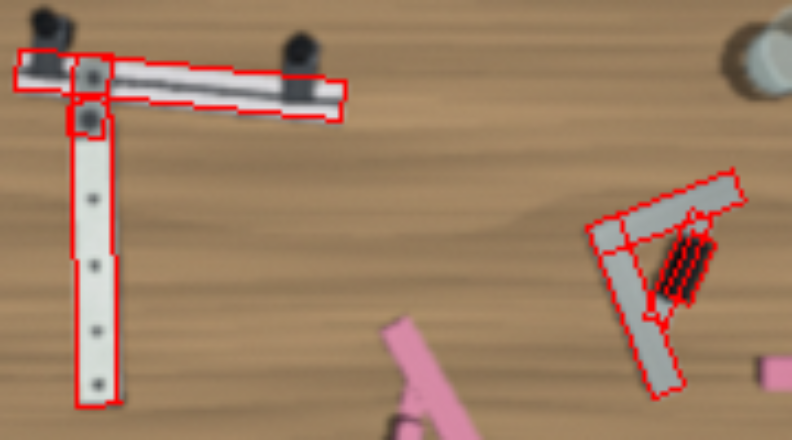

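Picture 4: the overlay matches the square (handle in the overlay near (685,265)), the rail and the post. The square is at about (504.6, −251.7), yaw 0.362. The rail is at about (634, 182), yaw −0.10, and the post leans about 0.14. The grasp needs tool yaw −0.424.

```bash
python3 -m handwheel '[[[30,23,-6],[0,0,-0.082]],[[30,23,-6],[0,0,-0.082]],[[30,23,-6],[0,0,-0.082]],[[30,23,-6],[0,0,-0.082]],[[30,23,-6],[0,0,-0.082]],[[30,23,-6],[0,0,-0.082]],[[30,23,-6],[0,0,-0.082]],[[30,23,-6],[0,0,-0.082]],[[30,24,-6],[0,0,-0.084]],[[30,24,-6],[0,0,-0.084]],[[0,0,0],[0,0,0]]]' 0.5
```

```text
time: 2.58
tool_pos: [505.6, -249.8, 162.2]
tcp_rot: [-3.141, 0.001, -0.421]
contact_force: [-0.4, -1.1, -0.9]
grip_width: 46.0
```

```bash
python3 -m handwheel '[[[0,-1,-25],[0,0,0]],[[0,-1,-25],[0,0,0]],[[-1,0,-25],[0,0,-0.003]],[[0,0,-20],[0,0,0]],[[0,0,-16],[0,0,0]],[[0,0,-10],[0,0,0]],[[0,0,0],[0,0,0]],[[0,0,0],[0,0,0]]]' && python3 -m handwheel '[[[0,0,0],[0,0,0]],[[0,0,0],[0,0,0]],[[0,0,0],[0,0,0]],[[0,0,0],[0,0,0]],[[0,0,0],[0,0,0]],[[0,0,0],[0,0,0]]]' 1
```

```text
time: 3.58
tool_pos: [503.8, -253.9, 42.5]
tcp_rot: [3.141, -0.001, -0.427]
contact_force: [-0.3, -0.1, -0.0]
grip_width: 45.9
time: 4.32
tool_pos: [503.5, -253.5, 42.0]
tcp_rot: [-3.142, -0.0, -0.427]
contact_force: [0.6, 2.1, 2.5]
grip_width: 17.7
```

```bash
python3 -m handwheel '[[[0,0,15],[0,0,0]],[[0,0,25],[0,0,0]],[[0,0,25],[0,0,0]],[[0,0,5],[0,0,0]],[[0,0,0],[0,0,0]]]' && python3 -m handwheel '[[[5,20,0],[0,0,-0.042]],[[5,31,0],[0,0,-0.042]],[[5,31,0],[0,0,-0.042]],[[5,31,0],[0,0,-0.042]],[[5,31,0],[0,0,-0.042]],[[5,31,0],[0,0,-0.042]],[[5,31,0],[0,0,-0.042]],[[5,31,0],[0,0,-0.042]],[[5,31,0],[0,0,-0.042]],[[4,31,0],[0,0,-0.042]],[[0,28,0],[0,0,-0.042]],[[0,0,0],[0,0,0]]]' && python3 - <<'E'
from fit import *
np.set_printoptions(suppress=True)
T=capture("top");Sd=capture("side");o=get_obs();print(o["tool_pos"],o["tcp_rot"],o["grip_width"],o["contact_force"])
z=o["tool_pos"][2]-42
f=lambda p:[(q,a+z,b+z) for q,a,b in sqparts(p)]
p,e=fit([Sd],f,[o["tool_pos"][0],o["tool_pos"][1],-.1],np.array([5,5,.04]));print("side square",p.round(3),e)
cv2.imwrite("pics/t2.png",np.hstack([cv2.resize(c["img"][r:r+130,k:k+130,::-1],None,fx=3,fy=3) for c,r,k in((T,150,230),(Sd,160,230))]))
E
```

```text
time: 4.95
tool_pos: [503.1, -253.5, 111.7]
tcp_rot: [3.141, 0.0, -0.427]
contact_force: [-0.5, 0.6, -3.7]
grip_width: 17.3
time: 6.45
tool_pos: [551.3, 75.1, 110.4]
tcp_rot: [3.139, 0.002, -0.887]
contact_force: [0.1, 0.0, -2.9]
grip_width: 17.8
[551.71000281  73.26296271 110.79915575] [ 3.13966204  0.00101055 -0.88803308] 17.852271324151683 [ 0.01016917 -0.72533948 -3.61700965]
side square [553.891  73.843  -0.098] 693.5511475767274
```

View pics/t2.png

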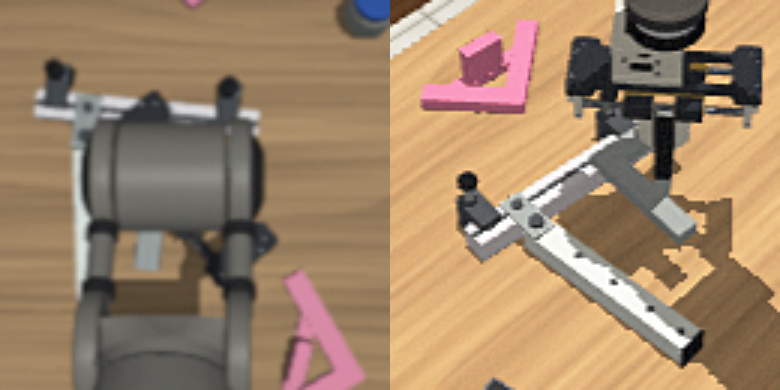

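Picture 5: the square hangs level in the gripper, clear of the post and rail, with its corner pointing into the frame's inside corner. Next I lower it.

```bash
python3 -m handwheel '[[[0,0,-15],[0,0,0]],[[0,0,-20],[0,0,0]],[[0,0,-15],[0,0,0]],[[0,0,-9],[0,0,0]],[[0,0,-5],[0,0,0]],[[0,0,-3],[0,0,0]],[[0,0,0],[0,0,0]],[[0,0,0],[0,0,0]]]' && python3 -m handwheel '[[[0,0,-1],[0,0,0]],[[0,0,0],[0,0,0]],[[0,0,0],[0,0,0]]]'
```

```text
time: 7.55
tool_pos: [552.7, 73.5, 45.3]
tcp_rot: [-3.141, -0.001, -0.889]
contact_force: [-0.3, 0.8, -3.8]
grip_width: 17.3
time: 7.92
tool_pos: [552.4, 73.4, 43.9]
tcp_rot: [3.142, 0.0, -0.889]
contact_force: [-0.1, 0.1, -3.9]
grip_width: 17.4
```

```bash
python3 -m handwheel '[[[0,0,-1],[0,0,0]],[[0,0,-0.8],[0,0,0]],[[0,0,0],[0,0,0]],[[0,0,0],[0,0,0]]]' && python3 -m handwheel '[[[3,-0.3,0],[0,0,0]],[[3,-0.3,0],[0,0,0]],[[3,-0.3,0],[0,0,0]],[[2,-0.2,0],[0,0,0]],[[1,-0.1,0],[0,0,0]],[[0,0,0],[0,0,0]],[[0,0,0],[0,0,0]]]'
```

```text
time: 8.43
tool_pos: [552.4, 73.4, 42.1]
tcp_rot: [3.142, -0.0, -0.889]
contact_force: [-0.7, 0.6, -2.1]
grip_width: 17.8
time: 9.3
tool_pos: [564.5, 72.2, 42.1]
tcp_rot: [-3.141, -0.0, -0.889]
contact_force: [0.8, -0.2, -2.3]
grip_width: 17.3
```

```bash
python3 -m handwheel '[[[1,-0.1,0],[0,0,0]],[[1,-0.1,0],[0,0,0]],[[0,0,0],[0,0,0]]]';python3 -m handwheel '[[[1,-0.1,0],[0,0,0]],[[1,-0.1,0],[0,0,0]],[[0,0,0],[0,0,0]]]'
```

```text
time: 9.68
tool_pos: [566.5, 72.0, 42.1]
tcp_rot: [-3.142, -0.0, -0.889]
contact_force: [-0.2, 0.7, -1.0]
grip_width: 17.7
time: 10.05
tool_pos: [567.0, 71.8, 42.1]
tcp_rot: [3.139, 0.002, -0.889]
contact_force: [-5.6, 0.7, 4.6]
grip_width: 17.8
```

```bash
python3 -m handwheel '[[[0.4,4,0],[0,0,0]],[[0.4,4,0],[0,0,0]],[[0.4,4,0],[0,0,0]],[[0.4,4,0],[0,0,0]],[[0.4,4,0],[0,0,0]],[[0.4,4,0],[0,0,0]],[[0.4,4,0],[0,0,0]],[[0.4,4,0],[0,0,0]],[[0,0,0],[0,0,0]],[[0,0,0],[0,0,0]]]'; python3 -c "
from h import *
o=get_obs();print(o['contact_force'],o['moment'],o['tool_pos'],o['tcp_rot'])"
```

```text
time: 11.3
tool_pos: [570.1, 103.5, 42.1]
tcp_rot: [3.139, 0.002, -0.889]
contact_force: [-6.9, -1.3, 3.7]
grip_width: 17.7
[-6.86248728 -1.30658609  3.70361595] [-0.14764275  1.04670419  0.12089578] [570.11113383 103.53222563  42.08628289] [ 3.13862085e+00  1.53717170e-03 -8.88787168e-01]
```

```bash
python3 -m handwheel '[[[0.7,4,0],[0,0,0]],[[0.7,4,0],[0,0,0]],[[0.6,3,0],[0,0,0]],[[0.3,3,0],[0,0,0]],[[0,0,0],[0,0,0]]]';python3 -m handwheel '[[[0.3,3,0],[0,0,0]],[[0.3,3,0],[0,0,0]],[[0.2,2,0],[0,0,0]],[[0,0,0],[0,0,0]]]';python3 -c "
from h import *
o=get_obs();print(o['contact_force'],o['moment'],o['tool_pos'],o['tcp_rot'])"
```

```text
time: 11.92
tool_pos: [571.5, 116.8, 42.1]
tcp_rot: [3.136, 0.002, -0.889]
contact_force: [-9.8, -5.5, 7.0]
grip_width: 17.4
time: 12.42
tool_pos: [572.2, 124.3, 42.1]
tcp_rot: [3.135, 0.002, -0.889]
contact_force: [-10.2, -6.2, 8.4]
grip_width: 17.7
[-10.20611265  -6.1794252    8.37577175] [-1.00254218  1.61699848  0.07600993] [572.17797072 124.34879966  42.13489631] [ 3.13549681e+00  1.60948260e-03 -8.88590468e-01]
```

```bash
python3 -m handwheel '[[[0.2,2,0],[0,0,0]],[[0.2,2,0],[0,0,0]],[[0.1,1,0],[0,0,0]],[[0,0,0],[0,0,0]],[[0,0,0],[0,0,0]]]';python3 -m handwheel '[[[0.1,1,0],[0,0,0]],[[0.1,1,0],[0,0,0]],[[0,0,0],[0,0,0]],[[0,0,0],[0,0,0]]]';python3 -m handwheel '[[[0.1,1,0],[0,0,0]],[[0.1,1,0],[0,0,0]],[[0,0,0],[0,0,0]],[[0,0,0],[0,0,0]]]';python3 -c "
from h import *
o=get_obs();print(o['contact_force'],o['moment'],o['tool_pos'],o['tcp_rot'])"
```

```text
time: 13.05
tool_pos: [572.7, 129.2, 42.2]
tcp_rot: [3.135, 0.002, -0.889]
contact_force: [-10.5, -7.4, 8.2]
grip_width: 17.4
time: 13.55
tool_pos: [572.9, 131.1, 42.1]
tcp_rot: [3.135, 0.001, -0.889]
contact_force: [-10.1, -7.1, 6.6]
grip_width: 17.7
time: 14.05
tool_pos: [573.1, 133.1, 42.2]
tcp_rot: [3.135, 0.001, -0.889]
contact_force: [-10.5, -7.7, 7.6]
grip_width: 17.9
[-10.5364482   -7.73099992   7.64672689] [-1.21597856  1.65943058  0.09023803] [573.07195348 133.08161695  42.17057016] [ 3.13528740e+00  1.39154987e-03 -8.88621021e-01]
```

```bash
for i in 1 2 3; do :; done; python3 -m handwheel '[[[0.1,1,0],[0,0,0]],[[0.1,1,0],[0,0,0]],[[0,0,0],[0,0,0]],[[0,0,0],[0,0,0]]]';python3 -m handwheel '[[[0.1,1,0],[0,0,0]],[[0.1,1,0],[0,0,0]],[[0,0,0],[0,0,0]],[[0,0,0],[0,0,0]]]'; python3 - <<'E'
from fit import *
o=get_obs();print(o['contact_force'],o['moment'],o['tool_pos'],o['tcp_rot'])
c=capture("side");print(fit([c],frparts,[634,182,-.1,.02],np.array([4,4,.02,.03]),lambda p:clamps(p)+[(q,a,b+120) for q,a,b in sqparts([574,134,-.1])]))
cv2.imwrite("pics/s3.png",cv2.resize(c["img"][190:290,220:370,::-1],None,fx=5,fy=5,interpolation=cv2.INTER_CUBIC))
E
```

```text
time: 14.55
tool_pos: [573.0, 133.3, 42.3]
tcp_rot: [3.133, -0.0, -0.889]
contact_force: [-11.6, -15.3, 10.0]
grip_width: 18.0
time: 15.05
tool_pos: [573.0, 133.6, 42.6]
tcp_rot: [3.131, -0.001, -0.888]
contact_force: [-13.0, -22.2, 13.7]
grip_width: 17.7
[-12.96876012 -22.17618438  13.68592214] [-3.71400152  2.25254852  0.1297922 ] [573.04217798 133.61609826  42.60312533] [ 3.13090423e+00 -1.44601877e-03 -8.88426489e-01]
(array([ 6.35471747e+02,  1.82006252e+02, -9.70154015e-02, -4.24673983e-03]), np.float64(668.4947380965948))
```

View pics/s3.png

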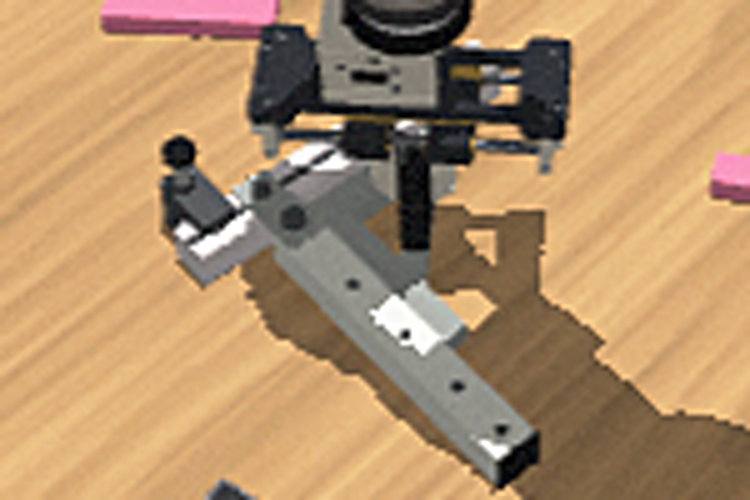

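```bash
python3 -m handwheel '[[[0.4,-0.8,0],[0.005,0.001,0]],[[0.4,-0.7,0],[0.006,0.001,0]],[[0,0,0],[0,0,0]],[[0,0,0],[0,0,0]]]'; python3 - <<'E'
from fit import *
o=get_obs();print(o['contact_force'],o['moment'],o['tool_pos'],o['tcp_rot'])
E
```

```text
time: 15.6
tool_pos: [573.0, 133.3, 42.2]
tcp_rot: [3.136, 0.011, -0.889]
contact_force: [-15.4, -16.4, 12.4]
grip_width: 17.4
[-15.42372769 -16.40561909  12.36462572] [-2.92104451  2.4421007   0.14894301] [573.02142663 133.32370371  42.19192884] [ 3.13610411  0.01064354 -0.88851843]
```

```bash
python3 -m handwheel '[[[0.4,0.2,0],[-0.002,-0.005,0]],[[0.4,0.2,0],[-0.002,-0.005,0]],[[0,0,0],[0,0,0]],[[0,0,0],[0,0,0]],[[0,0,0],[0,0,0]]]'; python3 - <<'E'
from fit import *
np.set_printoptions(suppress=True,precision=4)
o=get_obs();print(o['contact_force'],o['moment'],o['tool_pos'],o['tcp_rot'])
c=capture("side");t=capture("top")
# edge-line check: post's outer (+y) top edge and rail's outer face edge, subpixel along projected model edge
def edge(c,A,B,z,nrm):
    A,B=map(np.array,(A,B));g=c["img"].astype(float);out=[]
    sat=((g[...,0]-g[...,2])/(g.max(2)+20)).astype(np.float32)
    for s in np.linspace(0,1,60):
        P=A+(B-A)*s;d=np.arange(-7,7.01,.25)
        uv=np.array([proj(c,[*(P+k*nrm),z]) for k in d],np.float32)
        v=cv2.remap(sat,uv[:,0],uv[:,1],cv2.INTER_LINEAR).ravel();gr=np.abs(np.gradient(cv2.GaussianBlur(v[None],(1,9),0)[0] if 0 else v))
        if gr.max()>.01: out.append((s*np.linalg.norm(B-A),(d*gr**2).sum()/(gr**2).sum()))
    out=np.array(out);k=np.ones(len(out),bool)
    for _ in range(4):
        f=np.polyfit(*out[k].T,1);r=out[:,1]-np.polyval(f,out[:,0]);k=np.abs(r)<max(2*r[k].std(),.3)
    return f,k.sum(),r[k].std()
q=np.array([633,182.2,-.1]);R=lambda p:tf([p],*q)[0];n=lambda v:R(v)-R([0,0])
for name,cc in(("side",c),("top",t)):
    print(name,"post outer top edge",edge(cc,R([-60,30]),R([-225,30]),30,n([0,1])))
    print(name,"rail outer top edge",edge(cc,R([30,25]),R([30,-110]),30,n([1,0])))
    print(name,"post inner top edge beyond leg",edge(cc,R([-150,0]),R([-228,0]),30,n([0,1])))
for T in("beaker","reagent","boltbox","post_end"):
    for d in spot_in(T,"side")[:1]: print(T,w(c,d["xyz"]).round(0))
for T in("beaker","reagent","boltbox"):
    for d in spot_in(T,"top")[:1]: print(T,w(t,d["xyz"]).round(0))
E
```

```text
time: 16.23
tool_pos: [573.0, 133.3, 42.1]
tcp_rot: [3.139, 0.002, -0.888]
contact_force: [-17.3, -19.0, 15.2]
grip_width: 18.0
[-17.2764 -18.9846  15.1821] [-3.19    2.9194  0.0457] [573.0435 133.3151  42.1208] [ 3.1395  0.0018 -0.8883]Traceback (most recent call last):
  File "<stdin>", line 20, in <module>
  File "<stdin>", line 16, in edge
TypeError: polyfit() missing 2 required positional arguments: 'y' and 'deg'
```

```bash
python3 - <<'E'
from fit import *
np.set_printoptions(suppress=True,precision=4)
c=capture("side");t=capture("top")
def edge(c,A,B,z,nrm):
    g=c["img"].astype(float);out=[]
    val=(g.sum(2)/765-(g[...,0]-g[...,2])/(g.max(2)+20)).astype(np.float32)
    d=np.arange(-7,7.01,.25)
    for s in np.linspace(0,1,60):
        P=A+(B-A)*s
        uv=np.array([proj(c,[*(P+k*nrm),z]) for k in d],np.float32)
        v=cv2.remap(val,uv[:,0],uv[:,1],cv2.INTER_LINEAR).ravel();gr=np.gradient(v)**2
        if gr.max()>1e-4: out.append((s*np.linalg.norm(B-A),(d*gr).sum()/gr.sum()))
    out=np.array(out);k=np.ones(len(out),bool)
    for _ in range(4):
        f=np.polyfit(out[k,0],out[k,1],1);r=out[:,1]-np.polyval(f,out[:,0]);k=np.abs(r)<max(2*r[k].std(),.3)
    return f,k.sum(),r[k].std()
q=np.array([633,182.2,-.1]);R=lambda p:tf([p],*q)[0];n=lambda v:R(v)-R([0,0])
for name,cc in(("side",c),("top",t)):
    print(name,"post outer",*edge(cc,R([-60,30]),R([-225,30]),30,n([0,1])))
    print(name,"rail outer",*edge(cc,R([30,25]),R([30,-110]),30,n([1,0])))
    print(name,"post inner",*edge(cc,R([-150,0]),R([-228,0]),30,n([0,1])))
for cam,cc in(("side",c),("top",t)):
  for T in("beaker","reagent","boltbox","post_end"):
    for d in spot_in(T,cam)[:1]: print(cam,T,w(cc,d["xyz"]).round(0))
o=get_obs();print(o["time"],o["contact_force"],o["tcp_rot"])
im=[cv2.resize(t["img"][165:265,230:330,::-1],None,fx=4,fy=4,interpolation=cv2.INTER_CUBIC),cv2.resize(c["img"][190:290,240:340,::-1],None,fx=4,fy=4,interpolation=cv2.INTER_CUBIC)]
cv2.imwrite("pics/f.png",np.hstack(im))
E
```

```text
side post outer [ 0.0429 -6.2608] 13 1.6021777761268456
side rail outer [-0.0343  2.4104] 54 1.560579779524393
side post inner [-0.0057  0.6862] 52 0.2610005044354702
top post outer [-0.0455  3.1304] 20 0.3366872504999454
top rail outer [-0.0133  1.2746] 34 1.711705511260793
top post inner [ 0.0325 -3.9116] 7 0.23499307288561747
side reagent [495. 217.  27.]
side boltbox [466. 398.   6.]
side post_end [499. 216.  29.]
top beaker [ 668. -340.   50.]
top reagent [ 749. -122.  110.]
top boltbox [458. 407.   2.]
top post_end [504. 210.  34.]
16.825 [-16.6453 -18.9732  15.1642] [ 3.1395  0.0018 -0.8883]
```

View pics/f.png

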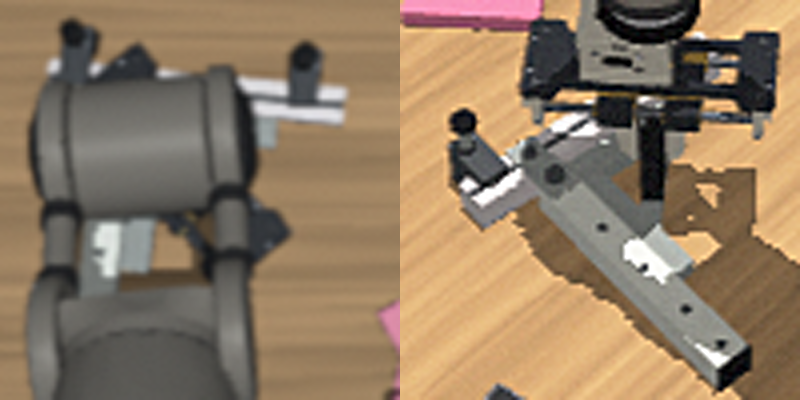

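Picture 7: the top half shows the toe of the short leg lying on the rail at (265,130). The side half shows the long leg along the post, with no visible gap from (600,160) to (690,265). The forces are steady at 17 N on the rail and 19 N on the post, and the tool is upright, so I hand in.

```bash
python3 -c "
from h import *
print(bot.close_job());o=get_obs();print(o['time'],o['contact_force'],o['grip_width'])"
```

```text
the job is handed in; nothing more can be done
None
the job is handed in; nothing more can be done
```

I gripped the grey steel square by its handle, laid it flat in the inside corner and pressed it against the rail. I then slid it along the rail, which swung the post out, until the long leg came up hard against the post. I handed in at about 17 s, still gripping and pressing.

**Last checks:**
- **Force:** about 17 N on the rail and 19 N on the post, both steady. The grip opening was 18 mm and the tool was upright to about 0.003 rad.
- **Squareness:** the post's inner edge in the side camera lies at −0.094 rad. The rail lies at about −0.098 rad, from the slide direction and the silhouette fits. That is square to within about 0.005 rad, the limit of the measurement. A silhouette fit taken just before the last force adjustment gave −0.004.
- **Bystanders:** the top camera put the beaker, jar and box where they started, within its error.

**Checks that failed or disagreed:**
- The other edge-line fits (post outer edge, rail outer edge, top view of the post) were unusable because of shadow and the arm in the way.
- In the side camera, the network missed the beaker and took the post for the jar.
- The force and grip reading after hand-in was refused, so the last second is not confirmed.

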